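Mesh the index head and set its pointer

TASK

Put the index head on the turntable into gear: take the black T-shaped knob on top and ease it gently down, rocking it to and fro to find the hidden teeth and never forcing them, until they mesh and the knob is fully home. Then turn the knob, still in gear, until the red pointer of the bright index plate lines up with the white mark on the black ring around it, and let go. Do not touch the plate or shift the ring, and leave the loose things around the head where they are.

Things in the scene. Friction and masses are not known exactly. Their poses are not given: they have to be found in the camera images.
- knob_grip (a point): Centre of the T knob's black grip bar, on the head's vertical spindle axis. Bar 50 mm long (point's x), 14 mm thick (y: pinch this way), 38 mm high; point 14 mm below its top, 24 mm above the ribbed 65 mm disc it stands on. Site 114 mm over the turntable top when fully up, 105 in gear. Turns freely both ways, slides down with about 2 N and stays where left.
- knob (a joint): How far the T knob is pushed down, m: 0 fully up (out of gear; it may start up to 0.0015 down), about 0.0025 hidden tooth tips touching, 0.009 fully home in gear.
- index_head: The index head, fixed on the turntable: a round grey housing on a square 180 mm steel base plate; origin at the centre of its underside, on the vertical axis about which knob, spindle, plate and ring turn.
- spindle: Spindle that carries the knob and turns with it; origin on the axis, 63.5 mm above the turntable top. Hidden under the knob are 6 dog teeth facing 6 on the plate's hub (stiffly sprung, 15 N/mm) at an unknown angle (repeats every 60 deg); they pass only in a window of about 7 deg in each 60. Press 5 to 10 N while turning slowly; over 30 N damages them.
- index_plate: Bright aluminium plate under the knob, 144 mm diameter, top face 54.5 mm above the turntable top; turns about the same axis; origin on the axis at its underside, x axis toward its red pointer. It drags stiffly (0.18 N m), stays where left, and is turned 1:1 by the knob once in gear (some degrees of play).
- pointer (a point): Outer end of the red pointer bar (28 x 7 mm) on the index plate, 70 mm from the axis along this point's x.
- mark (a point): Direction of the white mark on the stiff black ring (174 mm diameter, must not be shifted) around the plate: a point 70 mm from the axis, where the pointer's end must come; its x runs from the axis outward through the white block (13 x 7 mm, 80 mm from the axis).
- sample_dish: White round sample dish, 100 mm wide, 30 mm high, lying beside the head; origin at the centre of its underside. Bystander.
- spare_gear: Steel spur gear, 50 mm wide, 16 mm high, lying beside the head; origin at the centre of its underside. Bystander.
- hex_key: Bare steel hex key, 90 x 33 x 9 mm, lying beside the head; origin at the centre of its underside. Bystander.

How it is judged (in metres and radians):
On the way, in this order (a step that is already met when the one before it is completed fails the run):
1. the teeth are meshed: the knob is fully home (within 1.5 mm) (value of joint knob above 0.0075 m), for 0.2 s.
2. the pointer is turned to the mark (within 0.06 rad) with the knob in gear (value of joint knob above 0.0075 m and angle between the x axis of pointer and the x axis of mark, either way round below 0.06 rad), for 0.2 s.
At the end, for the whole second after the job is handed in: The knob is still fully home in gear (within 1.5 mm of its 9 mm travel), the red pointer lines up with the white mark within 0.06 rad (about 4 mm at the pointer's end), and the plate is at rest (all of step 2 and horizontal distance between pointer and mark below 0.01 m and angular speed of index_plate below 0.05 rad/s); the robot touches nothing.
It fails at once if the teeth are forced: more than 30 N between the knob's teeth and the plate's teeth (contact force between spindle and index_plate above 30 N).
It fails at once if the robot touches the index plate (contact force between any of the arm, the fingers and index_plate above 0.5 N).
It fails at once if the sample dish, the spare gear or the hex key is moved more than 15 mm (distance of any of sample_dish, spare_gear, hex_key from where it was at the start of the episode above 0.015 m).
It fails at once if the ring with the mark is shifted by more than 4 mm at the mark (distance of mark from where it was at the start of the episode above 0.004 m).
It also fails if it takes over 58 s, if anything falls off the work surface, if the arm or the gripper's body presses on something with over 40 N, if the wrist force passes 120 N, or if a joint passes its speed limit or range.

ROBOT

A 6-joint arm with a two-finger parallel gripper is mounted at the origin on a cart in front of the work surface, level with it; the furniture and walls round the work are solid. World frame = base frame: x ahead of the robot, y to its left, z up, the work surface at z = 0. Lengths are in m, angles in degrees, forces in N, time in s.
With the tool pointing down it reaches from about 0.375 to 0.75 m from the base axis. Payload 9 kg.
Tool frame: the origin (TCP) lies where the fingers leave the gripper's body, on its centre line; the fingertips stand 73 mm ahead of it and the grasp point (between the pads) lies 54 mm ahead of it (robot.tip_reach is the distance from the TCP to the fingertips, in m); z points along the fingers, y is the direction in which the jaws open and shut (so a half turn about z gives the same grasp; the last joint's range is limited). The gripper opens to 85 mm and grips with 20 to 120 N. Pads are 22 mm wide; open, the fingers measure 114 mm over their backs; the gripper's body (76 mm by 85 mm) begins 54 mm behind the grasp point. The pads swing forward as they close: fully open they stand 13 mm farther back than shut.
Start: joints at [-89.708, 5.964, 5.575, 89.605, 0, 77.527], TCP at [0.133, -0.585, 0.304] pointing down, gripper open.
Joint ranges: [-171.21, 171.21], [-48.23, 106.86], [-62.78, 66.21], [-105.2, 120.99], [-86.42, 89.51], [-180, 180]. Speed limits (degrees/s): [127.2, 127.2, 147.25, 180, 180, 180].

INTERFACE

Orientations are given as [roll, pitch, yaw] about the fixed x, y, z axes, in that order (R = Rz(yaw) Ry(pitch) Rx(roll)).
In Python, from plant import robot gives the robot as it stands. Calls block until the motion is done:
- robot.move_pose(position, orientation): joint-space move of the TCP to a pose.
- robot.line_to(position, vel=0.15, rotation=None, guard=None): straight line of the TCP; rotation=None keeps the orientation; vel is the mean speed in m/s. With guard (N) it stops when the force on the tool has changed by that much, and returns True; else False.
- robot.goto_joints(angles): joint-space move.
- robot.set_gripper(opening): finger opening in m; the grip force is fixed at half the most; returns when the fingers have stopped.
- robot.pause(seconds).
- robot.ik(position, orientation): joint angles nearest the present ones, or None.
- robot.observe(): the state.
- robot.grab_frame(name): name is "scene" or "top" or "wrist"; returns the picture (400x640x3 uint8, blue, green, red); there is no depth.
- robot.get_calibration(name): a dict with "vertical_fov" (degrees; the focal length in pixels is half the picture's height over the tangent of half this angle, whatever the lens; pixels are square), "cx", "cy" (the principal point, pixels), "rvec" (rotation vector, rad) and "tvec" (3), from world to camera coordinates, as OpenCV has them. Camera axes: x right, y down, z forward; pixel columns grow to the right and rows downward; lengths in m; the calibration is good to about 2 mm. A picture is of the moment at which its call begins: read the wrist's pose just before it. get_calibration takes no time and is no camera call; for the wrist camera it gives the pose at the moment of the call.
A pose or a line that the arm cannot do raises robot.IKError and nothing moves.
- robot.job_done(): hands the job in, once; it reports no verdict.
The state is a dict: "time": time; "q": joint angles; "qvel": joint speeds; "joint_torque": joint torques, N m; "tool_pos": TCP position; "tcp_rot": TCP orientation; "ft_force": force on the tool from outside, world axes, zero at the start; "torque": the same for the moment, N m; "gripper_width": finger opening in m.
Only numpy, scipy, OpenCV 4.12 (cv2) and the standard library are available. Lean on these libraries where they do the work, as an engineer would, in place of code of your own. Each camera call takes 0.05 s, during which the arm holds its last target. There are 200 camera calls.

## Working session

There is one attempt and no reset: what is moved stays moved. The work goes in short steps, each a Python script; the robot and the scene stay as the last script left them, time stands still between calls to the robot, and variables do not carry over. Pictures are saved under pics/ and viewed, about 8 in all and at most 12, crops included, and the job is handed in when it is done.

```bash
mkdir -p pics; ls
python3 - <<'E'
from plant import robot
import cv2
for n in ("top","scene"):
    im=robot.grab_frame(n); cv2.imwrite(f"pics/{n}0.png",im)
    print(n,robot.get_calibration(n))
o=robot.observe(); print(o["time"],o["tool_pos"],o["tcp_rot"])
E
```

```text
pics
top {'vertical_fov': 46.72298967085954, 'cx': 316.48535329039873, 'cy': 204.2000060911067, 'rvec': array([ 2.15438124, -2.11278457,  0.17327862]), 'tvec': array([0.10435785, 0.61499348, 0.90395074])}
scene {'vertical_fov': 48.084215251584446, 'cx': 314.40784905131153, 'cy': 197.7388943507907, 'rvec': array([ 2.36254179, -0.5929857 ,  0.19977214]), 'tvec': array([-0.50005517,  0.35692635,  0.74866509])}
0.1 [ 0.13257224 -0.58496223  0.30319937] [-1.79933734e+02 -1.30078802e-02  1.27651268e+01]
```

View pics/top0.png

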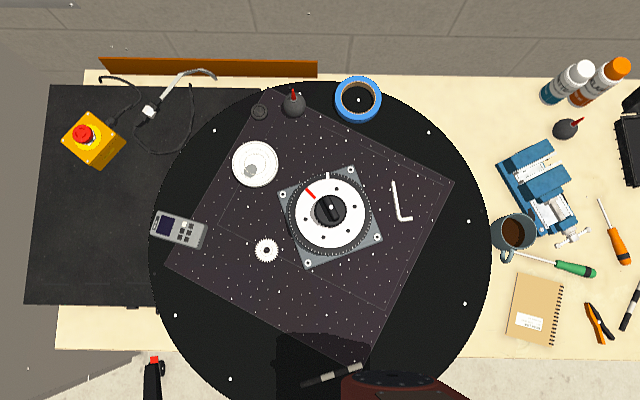

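The top view shows the head near (330,209), the red pointer near (310,193), the white mark near (328,176) and the knob bar running roughly up-right. I'll enlarge this.

```bash
python3 - <<'E'
import cv2,numpy as np
a=cv2.imread("pics/top0.png")[150:280,265:395]; b=cv2.imread("pics/scene0.png")
cv2.imwrite("pics/c1.png",cv2.resize(a,(585,585),interpolation=cv2.INTER_CUBIC))
E
cat > h.py <<'E'
import cv2,numpy as np
from plant import robot
def cam(n):
    c=robot.get_calibration(n); f=200/np.tan(np.radians(c["vertical_fov"]/2))
    K=np.array([[f,0,c["cx"]],[0,f,c["cy"]],[0,0,1]]); return K,np.array(c["rvec"],float),np.array(c["tvec"],float)
def ray(C,u,v,z):
    K,r,t=C; R=cv2.Rodrigues(r)[0]; o=-R.T@t; d=R.T@np.linalg.inv(K)@[u,v,1]
    return o+d*(z-o[2])/d[2]
def proj(C,p):
    return cv2.projectPoints(np.atleast_2d(np.array(p,float)),C[1],C[2],C[0],None)[0][:,0]
E
```

```text
(no output)
```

View pics/c1.png

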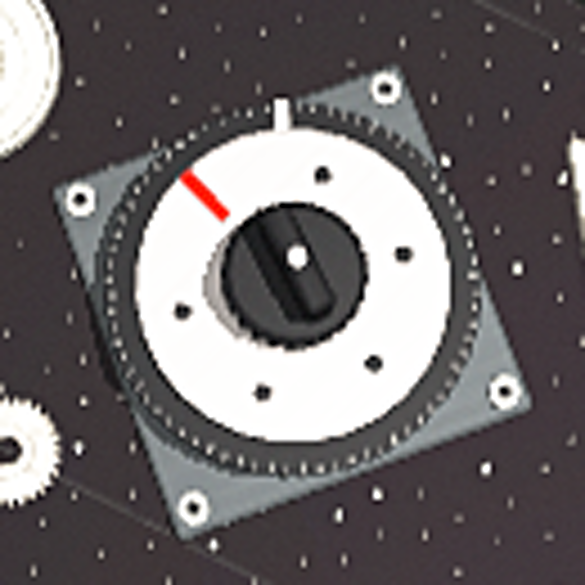

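View pics/scene0.png

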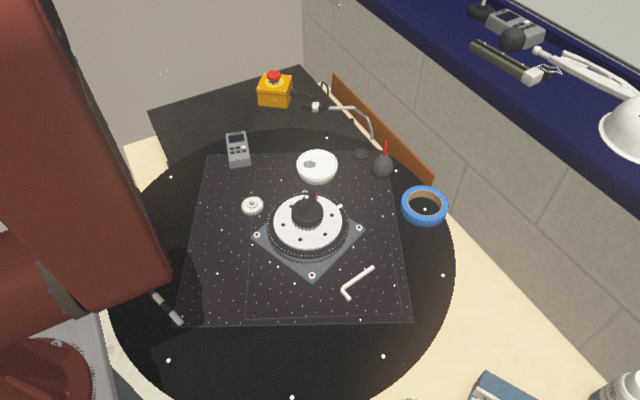

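Run:
```python
from h import *
A=cam("top");B=cam("scene")
c=lambda x,y:((x+.5)/4.5-.5+265,(y+.5)/4.5-.5+150)
bt=np.array([c(79,199),c(386,90),c(504,391),c(194,508)]).T
P=lambda C:C[0]@np.hstack([cv2.Rodrigues(C[1])[0],C[2][:,None]])
# top: image right=-y? print each bolt at z .02
print([ray(A,*p,.02).round(4) for p in bt.T],[ray(B,*p,.02).round(4) for p in [(257,235),(360,228),(312,275)]])
for z in (.0545,.06,.065,.075):
    ctr=ray(A,*c(293,285),z); L=ray(A,*c(135,285),z);R=ray(A,*c(451,285),z)
    print(z,ctr.round(4),np.linalg.norm(L-R), proj(B,ctr))
for n,p in dict(ptr_out=(184,174),ptr_in=(226,215),mark_in=(282,128),mark_out=(281,99),knobdot=(297,256)).items():
    q=ray(A,*c(*p),.06 if n!='knobdot' else .13); d=q-ray(A,*c(293,285),.06); print(n,q.round(4),np.hypot(*d[:2]).round(4),np.degrees(np.arctan2(d[1],d[0])).round(1))
```

```text
[array([0.6391, 0.1903, 0.02  ]), array([0.6951, 0.0448, 0.02  ]), array([ 0.5515, -0.0114,  0.02  ]), array([0.4944, 0.1323, 0.02  ])] [array([0.4954, 0.1286, 0.02  ]), array([0.6977, 0.0398, 0.02  ]), array([ 0.553 , -0.0142,  0.02  ])]
0.0545 [0.5946 0.0888 0.0545] 0.14383548613723135 [[306.4352745  220.36099995]]
0.06 [0.5938 0.089  0.06  ] 0.14299256187848405 [[305.97847225 218.82741506]]
0.065 [0.5931 0.0891 0.065 ] 0.14222626709780464 [[305.55950964 217.42086609]]
0.075 [0.5916 0.0893 0.075 ] 0.14069367753644593 [[304.71086348 214.57177562]]
ptr_out [0.6441 0.1395 0.06  ] 0.0713 45.2
ptr_in [0.6254 0.1199 0.06  ] 0.0442 44.4
mark_in [0.6664 0.0951 0.06  ] 0.0729 4.8
mark_out [0.6801 0.0958 0.06  ] 0.0865 4.5
knobdot [0.5958 0.0892 0.13  ] 0.002 6.1
```

Run:
```python
from h import *
for y in range(-240,241,30):
    q=robot.ik([.5945,.089,.17],[180,0,y]); print(y,None if q is None else np.round(q,1))
robot.move_pose([.5945,.089,.26],[180,0,33])
o=robot.observe(); print(o["time"],o["tool_pos"],o["tcp_rot"],o["q"])
C=cam("wrist"); cv2.imwrite("pics/w1.png",robot.grab_frame("wrist"))
np.savez("w1.npz",K=C[0],r=C[1],t=C[2]); print(C)
for z in (.0545,.128):print(proj(C,[.5945,.089,z]))
```

```text
-240 [-3.9  7.2 -7.  75.8  0.  56.1]
-210 [-3.9  7.2 -7.  75.8  0.  26.1]
-180 [-3.9  7.2 -7.  75.8  0.  -3.9]
-150 [ -3.9   7.2  -7.   75.8   0.  -33.9]
-120 [ -3.9   7.2  -7.   75.8   0.  -63.9]
-90 [ -3.9   7.2  -7.   75.8   0.  -93.9]
-60 [  -3.9    7.2   -7.    75.8    0.  -123.9]
-30 [  -3.9    7.2   -7.    75.8    0.  -153.9]
0 [ -3.9   7.2  -7.   75.8   0.  176.1]
30 [ -3.9   7.2  -7.   75.8   0.  146.1]
60 [ -3.9   7.2  -7.   75.8   0.  116.1]
90 [-3.9  7.2 -7.  75.8  0.  86.1]
120 [-3.9  7.2 -7.  75.8  0.  56.1]
150 [-3.9  7.2 -7.  75.8  0.  26.1]
180 [-3.9  7.2 -7.  75.8  0.  -3.9]
210 [ -3.9   7.2  -7.   75.8   0.  -33.9]
240 [ -3.9   7.2  -7.   75.8   0.  -63.9]
2.975 [0.59465416 0.08823189 0.25999112] [1.79991708e+02 2.00877819e-03 3.29382835e+01] [-4.00688228e+00  5.89968346e+00  9.44142018e-01  8.50410799e+01
 -7.83472858e-03  1.43054834e+02]
(array([[280.08957985,   0.        , 324.0744516 ],
       [  0.        , 280.08957985, 193.90431992],
       [  0.        ,   0.        ,   1.        ]]), array([-2.52813363,  1.37450692,  0.20212312]), array([-0.24999095,  0.49831775,  0.4946211 ]))
[[322.67182654 183.99216493]]
[[322.23599333 208.43479267]]
```

View pics/w1.png

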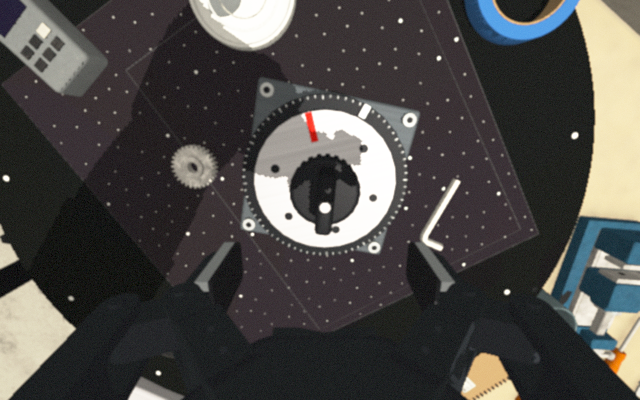

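The wrist view shows the knob bar almost vertical near x≈324, the dot at (325,208), and the plate centred near (324,180). So the yaw guess is about right, and I'll enlarge to check the bar angle.

Run:
```python
from h import *
a=cv2.imread("pics/w1.png")[85:265,235:415]
a=cv2.convertScaleAbs(cv2.pow(a/255.,.6)*255)
cv2.imwrite("pics/c2.png",cv2.resize(a,(594,594),interpolation=cv2.INTER_CUBIC))
C=cam("wrist"); print(ray(C,325,208,.128),ray(C,325,208,.136))
for z in (.0545,.0625): print(ray(C,324.5,180,z), [np.linalg.norm(ray(C,253,180,z)-ray(C,396,180,z))])
```

```text
[0.59593406 0.08745638 0.128     ] [0.59831374 0.08903366 0.136     ]
[0.59900035 0.08975375 0.0545    ] [np.float64(0.14472926021382632)]
[0.6006561  0.09084351 0.0625    ] [np.float64(0.14052652311215688)]
```

View pics/c2.png

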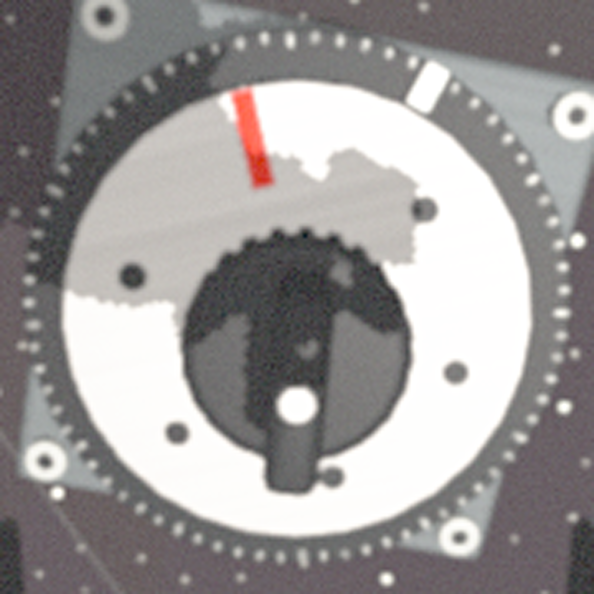

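```bash
cat > fit.py <<'E'
from h import *
from scipy.optimize import least_squares
s=lambda P,k,o:(np.array(P,float)+.5)/k-.5+o
W=np.load("w1.npz"); CW=(W["K"],W["r"],W["t"])
cams=[cam("top"),cam("scene"),CW]
obs=[(s([(79,199),(386,90),(504,391),(194,508),(293,285)],4.5,(265,150)),[0,1,2,3,4]),
 (np.array([(360,228),(312,275),(257,235)],float),[1,2,3]),
 (s([(104,16),(578,115),(459,537),(45,461),(296.5,308.5)],3.3,(235,85)),[0,1,2,3,4])]
def pts(p):
    x,y,a,h,zb=p[:5]; q=[[x+h*2**.5*np.cos(a+i*-np.pi/2),y+h*2**.5*np.sin(a-i*np.pi/2),zb] for i in range(4)]
    return np.array(q+[[x,y,.0545]])
def off(C,p):  # 2mm translation, ~0.4deg rotation errors
    R=cv2.Rodrigues(p[3:])[0]@cv2.Rodrigues(C[1])[0]
    return C[0],cv2.Rodrigues(R)[0].ravel(),cv2.Rodrigues(p[3:])[0]@C[2]+p[:3]
def res(p):
    r=[]
    for i,(C,(o,k)) in enumerate(zip(cams,obs)):
        d=p[5+6*i:11+6*i]; r+=list(((proj(off(C,d),pts(p)[k])-o)/(1 if i==1 else .5)).ravel())
        r+=list(d[:3]/.002)+list(d[3:]/.003)
    return np.array(r)
S=least_squares(res,np.r_[.5945,.089,np.radians(68),.078,.012,np.zeros(18)],x_scale=np.r_[.01,.01,.1,.01,.01,np.tile([.002]*3+[.003]*3,3)])
p=S.x
if __name__=="__main__":
    print(S.cost,p[:5].round(4)); print((p[5:].reshape(3,6)*1000).round(1))
    print("sigma",np.sqrt(np.diag(np.linalg.inv(S.jac.T@S.jac)))[:5].round(4))
    for name,i,k,o,f in (("top",0,4.5,(265,150),"top0"),("w",2,3.3,(235,85),"w1")):
        C=off(cams[i],p[5+6*i:11+6*i]); c=p[:2]
        g=lambda q:ray(C,*s(q,k,o),.0565)[:2]-c
        A={"top":[(184,174),(226,215),(282,128),(281,99)],"w":[(243,91),(262,186),(421,107),(437,66)]}[name]
        print(name,[(round(np.hypot(*g(q))*1000,1),round(np.degrees(np.arctan2(*g(q)[::-1])),1)) for q in A])
        dot=s({"top":(297,256),"w":(297,405)}[name],k,o); d=ray(C,*dot,.128)[:2]-c; print("dot off",d*1000)
        im=cv2.imread(f"pics/{f}.png"); x0,y0=o; n=130 if i==0 else 180
        im=cv2.resize(im[y0:y0+n,x0:x0+n],None,fx=k,fy=k,interpolation=cv2.INTER_CUBIC)
        for yaw,col in ((33,(0,255,0)),):
            a=np.radians(yaw); R=np.array([[np.cos(a),-np.sin(a)],[np.sin(a),np.cos(a)]])
            for z in (.09,.128):
                b=np.c_[(R@(np.array([[25,7],[-25,7],[-25,-7],[25,-7]]).T/1000)).T+c,[z]*4]
                cv2.polylines(im,[(((proj(C,b)-o+.5)*k-.5)).round().astype(int)],True,col if z>.1 else (255,128,0),1)
        cv2.imwrite(f"pics/o_{name}.png",im)
    a,b=cv2.imread("pics/o_top.png")[170:370,190:390],cv2.imread("pics/o_w.png")[210:510,140:440]
    cv2.imwrite("pics/ov.png",np.hstack([cv2.resize(cv2.convertScaleAbs(q,alpha=2),(390,390)) for q in (a,b)]))
E
python3 fit.py
```

```text
17.234828288105998 [0.5964 0.0874 1.1614 0.0763 0.0302]
[[-0.6  0.8 -1.1 -1.8 -1.3  0.3]
 [ 0.5  2.3 -0.6 -5.1  1.1  0.1]
 [-0.5 -3.6  4.7  0.6  0.  -0.4]]
sigma [0.0017 0.0017 0.0032 0.0004 0.002 ]
top [(np.float64(71.7), np.float64(44.8)), (np.float64(44.6), np.float64(43.8)), (np.float64(73.6), np.float64(4.6)), (np.float64(87.3), np.float64(4.4))]
dot off [2.11758963 0.13163118]
w [(np.float64(68.8), np.float64(46.0)), (np.float64(41.1), np.float64(47.5)), (np.float64(72.2), np.float64(2.9)), (np.float64(84.2), np.float64(4.3))]
dot off [-3.46226419 -2.16080499]
```

View pics/ov.png

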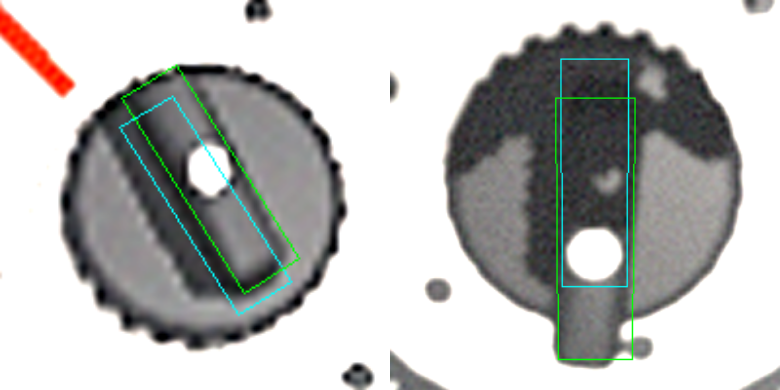

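Fitted axis is (0.5964, 0.0874) ±2 mm and the bar yaw is about 33°. The plate diameter puts the turntable top at z≈0. The overlay outlines match the bar in both views, so I'll go down and grip it.

```bash
cat >> h.py <<'E'
def st(tag=""):
    o=robot.observe(); print(tag,round(o["time"],2),"pos",(np.array(o["tool_pos"])*1000).round(2),"rpy",np.round(o["tcp_rot"],1),"F",np.round(o["ft_force"],1),"M",np.round(o["torque"],2),"w",round(o["gripper_width"]*1000,1)); return o
E
python3 - <<'E'
from h import *
x,y=.5964,.0874
robot.move_pose([x,y,.21],[180,0,33]); st("above")
print(robot.line_to([x,y,.170],vel=.08,guard=6)); st("down")
robot.set_gripper(0.0); st("grip")
robot.pause(.2); st()
cv2.imwrite("pics/w2.png",robot.grab_frame("wrist"))
E
```

```text
above 3.34 pos [595.33  87.13 208.92] rpy [-179.9    0.2   33. ] F [0.5 0.3 0.4] M [ 0.08 -0.04  0.  ] w 85.0
False
down 3.99 pos [596.33  87.43 169.98] rpy [-180.    0.   33.] F [0.  0.2 0.7] M [-0.01 -0.03  0.01] w 85.3
grip 4.64 pos [595.8   87.83 169.82] rpy [-179.9    0.    33. ] F [-4.6  2.   3. ] M [ 0.64  0.9  -0.05] w 13.1
 4.84 pos [595.8   87.81 169.81] rpy [-179.9    0.    33. ] F [-3.6  3.4  2.7] M [ 0.6   0.94 -0.05] w 13.3
```

View pics/w2.png

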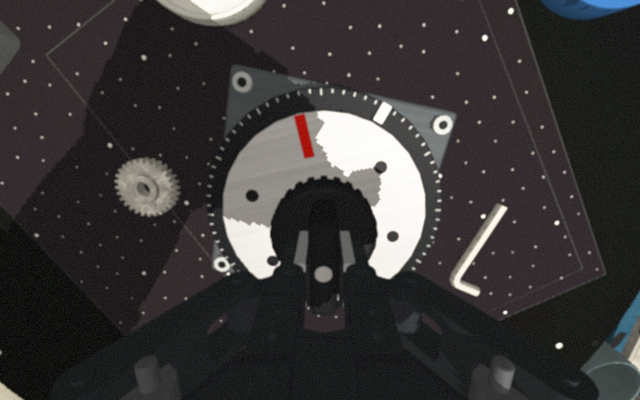

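Gripped: width is 13 mm and the side load is small. I'll shift slightly to relieve it, then ease down to the tooth tips.

```bash
cat > seek.py <<'E'
from h import *
x,y=.5957,.0879
z=.1700; yaw=33.
robot.line_to([x,y,z],vel=.02); o=st("centred"); 
f0=0.7
F=lambda o:o["ft_force"][2]-f0
while F(o)<6 and z>.1655:
    z-=.0003; robot.line_to([x,y,z],vel=.01); o=robot.observe(); print(round(z*1e3,2),round(o["tool_pos"][2]*1e3,2),round(F(o),1),end=" | ")
o=st("\ntips?")
yaw+=2; robot.line_to([x,y,z],vel=.02,rotation=[180,0,yaw]); st("rot2")
E
python3 seek.py
```

```text
centred 5.14 pos [595.6   87.93 169.83] rpy [-180.    0.   33.] F [-2.1  1.6 -0.9] M [ 0.25  0.27 -0.05] w 12.9
169.7 169.73 0.5 | 169.4 169.44 0.9 | 169.1 169.05 1.2 | 168.8 168.74 0.9 | 168.5 168.44 1.0 | 168.2 168.13 1.0 | 167.9 167.98 1.9 | 167.6 167.85 3.4 | 167.3 167.71 4.2 | 167.0 167.6 5.6 | 166.7 167.47 6.9 | 
tips? 7.89 pos [595.68  87.95 167.47] rpy [180.  -0.  33.] F [-6.5  1.6  7.6] M [0.39 1.43 0.02] w 13.2
rot2 8.14 pos [595.67  87.9  167.46] rpy [180.  -0.  35.] F [-6.9  1.3  7.2] M [0.38 1.44 0.02] w 13.1
```

Tooth tips touch at TCP z≈168.0, so tip travel should be about 2.5 mm and home should be near z≈161.5. Next I'll sweep the yaw slowly under about 7 N.

```bash
cat > sweep.py <<'E'
from h import *
x,y=.5957,.0879; f0=.7; z=.1667; yaw=35.
F=lambda o:o["ft_force"][2]-f0
o=robot.observe(); log=[]
while yaw<100:
    yaw+=2; robot.line_to([x,y,z],vel=.02,rotation=[180,0,yaw]); o=robot.observe()
    f=F(o); za=o["tool_pos"][2]; log.append((yaw,round(za*1e3,2),round(f,1)))
    n=0
    while f<5 and n<4 and za>.1663:
        z-=.0003; n+=1; robot.line_to([x,y,z],vel=.01); o=robot.observe(); f=F(o); za=o["tool_pos"][2]; log.append((yaw,round(za*1e3,2),round(f,1)))
    if f>9: z+=.0002
    if za<.1665: break
print(log); print(yaw,z); st()
E
python3 sweep.py
```

```text
[(37.0, np.float64(167.38), np.float64(6.6)), (39.0, np.float64(166.83), np.float64(1.3)), (39.0, np.float64(166.35), np.float64(1.9)), (39.0, np.float64(166.07), np.float64(1.5))]
39.0 0.1661
 9.14 pos [595.73  87.84 166.07] rpy [180.   0.  39.] F [-4.   1.5  2.2] M [0.26 0.78 0.04] w 13.0
```

The force dropped at yaw 39°, so the teeth are entering. I'll ease down to home.

```bash
cat > down.py <<'E'
from h import *
x,y=.5957,.0879; f0=.7; z=.1661; yaw=39.
F=lambda o:o["ft_force"][2]-f0
log=[];k=0
while z>.1595:
    z-=.0005; robot.line_to([x,y,z],vel=.01); o=robot.observe(); f=F(o); za=o["tool_pos"][2]; log.append((round(za*1e3,2),round(f,1)))
    if f>7:
        if za<.1625: break
        k+=1
        if k>8: break
        z+=.0005; yaw+=[1,-2,2,-2,2,-2,2,-2][k-1]; robot.line_to([x,y,z],vel=.02,rotation=[180,0,yaw]); log.append(("rock",yaw))
print([tuple(map(str,l)) for l in log]); print(yaw,z); st()
E
python3 down.py
```

```text
[('165.56', '2.3'), ('165.07', '0.6'), ('164.59', '2.2'), ('164.07', '2.8'), ('163.58', '2.7'), ('163.08', '3.1'), ('162.57', '3.1'), ('162.09', '3.8'), ('161.69', '3.7'), ('161.63', '6.6'), ('161.58', '10.6')]
39.0 0.1606
 11.89 pos [595.76  87.92 161.58] rpy [180.  -0.  39.] F [-7.3  0.2 11.3] M [0.   1.59 0.07] w 13.1
```

Home: z=161.6, 6.4 mm below tip contact as expected. The −40° turn would exceed joint 6's range from here, so I'll relieve the force, let go and regrip half a turn round.

Run:
```python
from h import *
x,y=.5957,.0879
robot.line_to([x,y,.1615],vel=.01); st("relieved")
robot.set_gripper(.085); st("open")
robot.line_to([x,y,.185],vel=.1)
q=np.array(robot.observe()["q"]); q[5]-=180; robot.goto_joints(q); st("turned")
robot.line_to([x,y,.1615],vel=.06,guard=6,rotation=[180,0,219]); st("down")
robot.set_gripper(0.0); robot.pause(.1); st("grip")
```

```text
relieved 12.14 pos [595.72  87.91 161.66] rpy [180.  -0.  39.] F [-5.   0.7  6.4] M [-0.01  1.06  0.09] w 13.1
open 12.83 pos [595.73  87.88 161.51] rpy [180.  -0.  39.] F [-0.7 -1.1  0.1] M [ 0.04  0.   -0.01] w 85.2
turned 15.87 pos [596.22  87.87 185.76] rpy [-1.799e+02  1.000e-01 -1.410e+02] F [1.  0.1 0. ] M [-0.    0.03 -0.02] w 85.0
down 16.43 pos [595.5   87.91 161.18] rpy [ 180.   -0. -141.] F [-0.2  0.1 -0.1] M [-0.01 -0.01 -0.04] w 85.0
grip 17.18 pos [595.64  88.07 161.73] rpy [ 180.    0. -141.] F [-1.6  1.3  3. ] M [0.36 0.51 0.1 ] w 13.4
```

Run:
```python
from h import *
x,y,z=.5957,.0880,.1613
for a in range(2,39,4):
    robot.line_to([x,y,z],vel=.02,rotation=[180,0,-141-a]); o=robot.observe()
    print(a,round(o["time"],2),np.round(o["tool_pos"][2]*1e3,2),np.round(o["ft_force"],1),np.round(o["torque"],2),o["tcp_rot"][2].round(1))
C=cam("wrist"); np.savez("w3.npz",K=C[0],r=C[1],t=C[2]); im=robot.grab_frame("wrist"); cv2.imwrite("pics/w3.png",im)
cv2.imwrite("pics/c3.png",cv2.resize(im[80:300,210:440],None,fx=2.6,fy=2.6,interpolation=cv2.INTER_CUBIC))
```

```text
2 17.43 161.75 [-2.9  1.1  4.1] [0.27 0.65 0.09] -143.0
6 17.68 161.74 [-1.9  2.3  5.4] [ 0.28  0.7  -0.01] -147.0
10 17.93 161.73 [-3.7  1.8  6.3] [0.42 0.74 0.04] -151.0
14 18.18 161.71 [-3.4  1.6  5.6] [0.48 0.78 0.04] -155.0
18 18.43 161.74 [-4.2  2.   5.4] [0.5  0.93 0.  ] -159.0
22 18.68 161.73 [-4.   3.   7.4] [0.56 0.85 0.02] -163.0
26 18.93 161.74 [-3.6  3.8  6.4] [0.7  0.91 0.04] -167.0
30 19.18 161.74 [-4.6  2.8  6.6] [0.74 0.93 0.05] -171.0
34 19.43 161.71 [-3.8  3.8  6.5] [0.81 0.94 0.02] -175.0
38 19.68 161.72 [-3.7  3.6  6.1] [0.86 0.82 0.06] -179.0
```

View pics/c3.png

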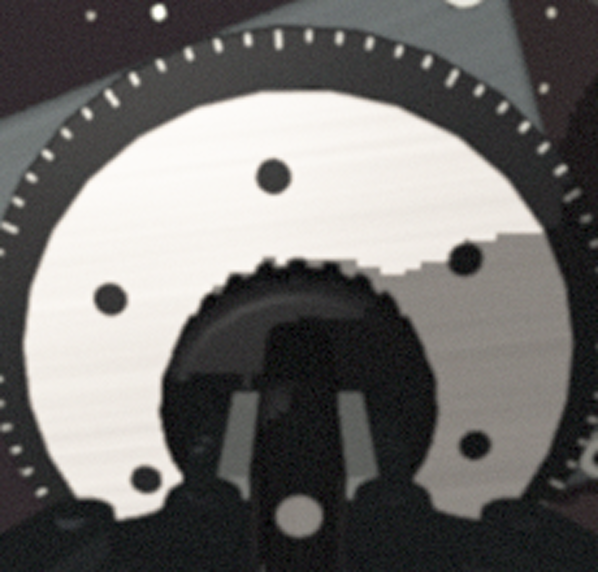

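The pointer is hidden on the far side here, so I'll check the top and scene views.

Run:
```python
from h import *
a=robot.grab_frame("top");b=robot.grab_frame("scene")
cv2.imwrite("pics/top1.png",a);cv2.imwrite("pics/scene1.png",b)
r=lambda i:cv2.resize(i,(390,390),interpolation=cv2.INTER_CUBIC)
cv2.imwrite("pics/c4.png",np.hstack([r(a[150:280,265:395]),r(b[170:290,245:365])]))
```

```text
(no output)
```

View pics/c4.png

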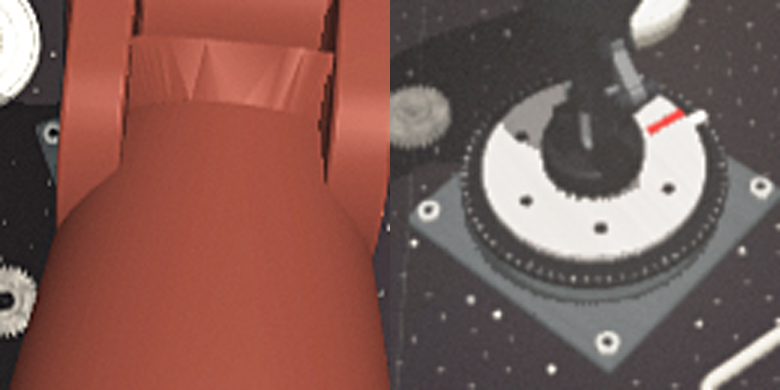

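```bash
cat > ang.py <<'E'
from fit import *
def ang(im,verbose=True):
    C=off(cams[1],p[11:17]); h=im.astype(int)
    out={}
    x0,y0,x1,y1=300,185,350,225
    for n,m,z in (("red",(h[...,2]>130)&(h[...,1]<.7*h[...,2])&(h[...,0]<.7*h[...,2]),.0565),):
        v,u=np.nonzero(m[y0:y1,x0:x1]); w=np.array([ray(C,a+x0,b+y0,z)[:2]-p[:2] for a,b in zip(u,v)])
        e=w.mean(0); d=np.linalg.svd(w-e)[2][0]
        out[n]=(len(w),np.hypot(*e)*1e3,np.degrees(np.arctan2(e[1],e[0])),np.degrees(np.arctan2(d[1],d[0]))%180)
    return out
E
python3 - <<'E'
from ang import *
for f in ("scene0","scene1"):
    print(f,ang(cv2.imread(f"pics/{f}.png")))
C=off(cams[1],p[11:17])
k=10; im=cv2.imread("pics/scene1.png")[190:225,300:360]
b=cv2.imread("pics/scene0.png")[190:225,300:360]
big=np.vstack([cv2.resize(q,None,fx=8,fy=8,interpolation=cv2.INTER_CUBIC) for q in (b,im)])
# draw lines at 0,5,10 deg r 40..95 on lower
for a in (0,5,10):
    for r,z in ((72,.0565),(92,.0565)): pass
    P=[proj(C,[p[0]+r*np.cos(np.radians(a)),p[1]+r*np.sin(np.radians(a)),.0565])[0] for r in (.04,.095)]
    for dy in (0,280):
        A=[tuple(((q-[300,190]+.5)*8-.5+[0,dy]).round().astype(int).tolist()) for q in P]; cv2.line(big,*A,[(255,0,0),(0,200,0),(255,0,255)][a//5],1)
cv2.imwrite("pics/c5.png",big)
E
```

```text
scene0 {'red': (14, np.float64(75.96104883242919), np.float64(49.43291780152958), np.float64(54.454365594049634))}
scene1 {'red': (34, np.float64(63.09350127379979), np.float64(16.544201504859195), np.float64(8.396879409967283))}
```

View pics/c5.png

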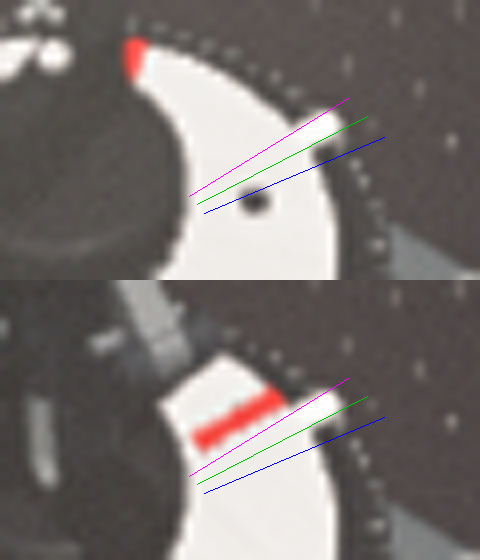

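The plate did turn: in the lower panel the pointer's end (282,398) is still about 5° short of the mark (318,402). I'll turn 5° more, let go and look from straight above.

```bash
cat > rel.py <<'E'
from h import *
def release(tag):
    x,y=.5957,.0880
    robot.line_to([x,y,.1617],vel=.02); robot.set_gripper(.085); st("open")
    robot.line_to([x,y,.26],vel=.15); robot.pause(.2)
    C=cam("wrist"); np.savez(tag+".npz",K=C[0],r=C[1],t=C[2]); im=robot.grab_frame("wrist"); cv2.imwrite(f"pics/{tag}.png",im); st("up")
    cv2.imwrite(f"pics/{tag}c.png",cv2.resize(im[85:265,235:415],None,fx=3.3,fy=3.3,interpolation=cv2.INTER_CUBIC))
E
python3 - <<'E'
from rel import *
for a in (40,42,43): robot.line_to([.5957,.0880,.1613],vel=.02,rotation=[180,0,-141-a])
st("turned"); release("w4")
E
```

```text
turned 20.57 pos [595.43  88.71 161.73] rpy [179.9  -0.  176. ] F [-3.8  4.7  6.7] M [0.95 0.84 0.14] w 13.1
open 21.52 pos [595.72  87.98 161.71] rpy [-180.    0.  176.] F [-0.2 -0.1 -0.4] M [0.06 0.03 0.01] w 85.0
up 22.57 pos [595.33  88.02 258.99] rpy [ 1.80e+02 -1.00e-01  1.76e+02] F [0.1 0.  0.8] M [-0.04  0.04  0.03] w 85.0
```

View pics/w4c.png

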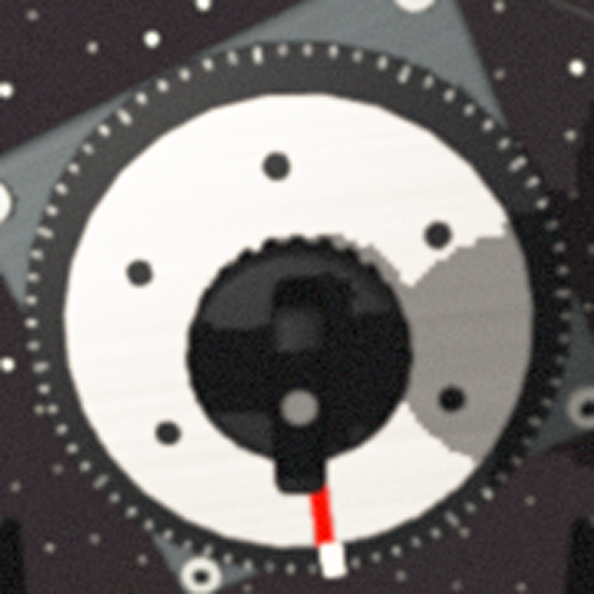

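Run:
```python
from h import *
def ck(tag,box):
    W=np.load(tag+".npz"); C=(W["K"],W["r"],W["t"]); im=cv2.imread(f"pics/{tag}.png").astype(int)
    pl=((im.min(2)>90)).astype(np.uint8); 
    red=(im[...,2]>130)&(im[...,1]<.6*im[...,2])
    v,u=np.nonzero(red[160:265,235:415]); R=np.array([ray(C,a+235,b+160,.0565)[:2] for a,b in zip(u,v)])
    c=np.mean([ray(C,235+65/3.3,180,.0545),ray(C,235+534/3.3,180,.0545)],0)[:2]; c2=np.mean([ray(C,325.5,85+93/3.3,.0545),ray(C,325.5,85+548/3.3,.0545)],0)[:2]
    x0,y0,x1,y1=box; v,u=np.nonzero((im[y0:y1,x0:x1].min(2)>150)); M=np.array([ray(C,a+x0,b+y0,.0565)[:2] for a,b in zip(u,v)])
    c=np.array([c2[0],c[1]]); print("centre",c,len(R),len(M))
    for n,Q in (("ptr",R),("mark",M)):
        e=Q.mean(0)-c; print(n,np.hypot(*e)*1e3,np.degrees(np.arctan2(e[1],e[0])))
ck("w4",(328,251,345,265))
```

```text
centre [0.59664942 0.08917288] 101 61
ptr 59.807375220255594 2.0548032432943444
mark 76.3584242982322 3.5451595559238607
```

Run:
```python
from h import *
robot.pause(.3); st(); print(robot.job_done())
```

```text
22.88 pos [595.7   88.   259.92] rpy [-180.   -0.  176.] F [-0.1 -0.2  0.3] M [0.01 0.03 0.01] w 84.9
the job is handed in; nothing more can be done
None
```

I put the index head in gear, turned the pointer to the mark, let go and handed the job in at about 23 s. No verdict is reported, so success rests on the checks below.

- **Meshing:** I gripped the T knob and pressed it lightly onto the tooth tips with about 7 N. I then turned it slowly, and the teeth dropped in after about 6°. No to-and-fro rocking was needed. It went home 6.4 mm below tip contact, against an expected 6.5 mm. The highest downward force I read was about 11 N, at the home stop.
- **Turning:** I let go and regripped half a turn round, because joint 6 would have run out of range. I then turned the knob 43°, which took up the play, and let go.
- **Alignment:** The last wrist picture puts the pointer about 1.3–1.5° past the mark; the limit is 3.4°.
- **After release:** The gripper is open and about 10 cm above the grip height, with the force near zero. The ring and the loose things looked undisturbed in the views I had, though I did not measure them.

**What disagreed or went unchecked:**
- The camera estimates of the axis differed by up to 5 mm. I used a combined fit and corrected it from the side forces once gripped.
- The scene camera's angle reading was biased, so I relied on the wrist picture for the final check.
- The knob's height after release is inferred from the arm's position at release and was not measured separately.

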